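# Secure the belt guard and key-start the air compressor

### The arm

A 6-joint arm with a two-finger parallel gripper is mounted at the origin on a cart in front of the work surface, level with it; the furniture and walls round the work are solid. World frame = base frame: x ahead of the robot, y to its left, z up, the work surface at z = 0. Lengths are in m, angles in degrees, forces in N, time in s.
With the tool pointing down it reaches from about 0.275 to 0.975 m from the base axis. Payload 8.4 kg.
Tool frame: the origin (TCP) lies at the very end of the fingers, on their centre line; the grasp point (between the pads) lies 19 mm behind it; z points along the fingers, y is the line along which they close (so a half turn about z gives the same grasp; the last joint's range is limited). The gripper opens to 92 mm and grips with 3 to 60 N. Pads are 20 mm wide; open, the fingers measure 128 mm over their backs; the gripper's body (75 mm by 189 mm) begins 69 mm behind the grasp point.
Start: joints at [68.961, 20.225, 93.587, -0, 66.188, -0.138], TCP at [0.223, 0.584, 0.215] pointing down, gripper open.
Joint ranges: [-150.9, 150.9], [-52.94, 120.26], [3.33, 152.33], [-74.26, 254.26], [0, 154.13], [-172.89, 172.89]. Speed limits (degrees/s): [127.2, 127.2, 159.86, 180, 180, 180].

### API

Orientations are given as a 3x3 rotation matrix whose columns are the frame's x, y, z axes.
In Python, from plant import status, capture, camera_model, ticket gives the robot as it stands.
- The arm moves only by the tool jog_arm, never from a script. Its arguments are lists of equal length, an entry for each row: "hand": the finger opening in mm, from 0 to 91.9; "translation": the shift along the tool's x, y, z in units of 50 mm (1.0 is 50 mm), a list of three; "turn": the turn about the tool's z in units of 5 degrees (1.0 is 5 degrees). In form: {"hand": [hand, ...], "translation": [[tx, ty, tz], ...], "turn": [turn, ...]}. A call has 1 to 8 rows; each row is the pose to reach, as a shift and turn from the pose commanded when the call began, along the tool's axes at that moment; what a row does not reach only later rows make up. A row lasts 1/8 s, in which the tool goes at most 62.5 mm and 10.7 degrees, less where a joint would pass 70% of its speed; a pose out of reach is approached as far as the arm can. A call with a gripper value outside its range is refused whole. The fingers move at their own pace and stop on an object; "force" is the grip in N (left out, the last holds). Time passes only in rows, so rows that repeat a pose let the fingers close. It gives the time, the measured TCP pose, the force, the opening and the grip force at its end, in the units of the state.
- status.get_obs(): the state, without advancing time (a new reading comes with each control period).
- capture(name): name is "side" or "top" or "wrist"; returns the picture (384x512x3 uint8, blue, green, red); there is no depth.
- camera_model(name): a dict with "fx", "fy", "cx", "cy" (pixels), "pose" (4x4, takes a point from camera to world coordinates). Camera axes: x right, y down, z forward; pixel columns grow to the right and rows downward; lengths in m; the calibration is good to about 2 mm. The wrist camera is an equidistant fisheye: a pixel r from the principal point sees the ray r / f radians off the axis. A picture is of the moment at which its call begins: read the wrist's pose just before it. camera_model takes no time and is no camera call; for the wrist camera it gives the pose at the moment of the call.
- ticket.sign_off(): hands the job in; it is judged then, once.
The state is a dict: "time": time; "joint_pos": joint angles; "qd": joint speeds; "joint_torque": joint torques, N m; "position": TCP position; "tcp_rot": TCP orientation; "contact_force": force on the tool from outside, world axes, zero at the start; "ft_torque": the same for the moment, N m; "finger_gap": opening from 0.0 (shut) to 1.0 (fully open); "gripper_force": force on a finger pad.
Only numpy, scipy, OpenCV 4.12 (cv2) and the standard library are available. Lean on these libraries where they do the work, as an engineer would, in place of code of your own. Each camera call takes 0.05 s, during which the arm holds its last target. There are 200 camera calls.

### The job

Get the small bench air compressor running for the staple gun. First turn the knurled steel thumbscrew on the belt guard's flange clockwise until it seats, stopping when the resistance clearly rises and without forcing it; only then turn the key clockwise from OFF past RUN to START, hold it there for about a second and let go so that it springs back and stays at RUN. Do not turn the smooth black regulator knob between the two, and leave the tools and boxes round the machine where they are.

Things in the scene. Friction and masses are not known exactly. Their poses are not given: they have to be found in the camera images.
- compressor: fixed bench air compressor on a 270 x 350 mm dark base plate, 141 mm high. Origin on the bench near mid-base; +x is its rear (motor, finned pump, grey belt guard up to 121 mm, all at x > 20 mm), +y its left. In mm: thumbscrew axis at x -60, y 100 (front left), key axis at x -60, y -90 (front right), regulator knob axis at x -75, y 5, round gauge behind it (top 100 mm).
- thumbscrew_grip (a point): centre of the thumbscrew's knurled steel head, on its vertical axis, 97 mm above the bench. The head is a cylinder 48 mm in diameter, 28 mm high (83 to 111 mm above the bench), over a flange whose washer top is at 69 mm; a dark line crosses its top. This frame turns with it, x along the line.
- thumbscrew (a joint): angle of the thumbscrew up to its seat, rad, growing clockwise seen from above (tightening). It starts loose, between 0.1 and 0.7, and turns against about 0.08 N m of friction until it seats at 1.4, where this joint stops (seated: above 1.36).
- key_grip (a point): centre of the key's bow, on its vertical axis, 138 mm above the bench. The bow is a flat upright black plate 60 mm wide (this frame's x), 10 mm thick (y), 40 mm high (118 to 158 mm above the bench), steel pointer on top of its -x end. Under it a 48 mm steel bezel (top 100 mm) on a grey 110 x 120 mm box (top 90 mm). This frame turns with the key.
- key (a joint): turn of the key beyond RUN, rad, clockwise, on top of key_barrel: 0 up to RUN, START above 0.45, stop at 0.6 (1.3 in all). A spring turns it back to 0 when let go (0.09 N m at RUN, 0.27 N m at the stop).
- regulator_rim (a point): point on the rim of the regulator knob, which is smooth, black, 36 mm in diameter, top 82 mm above the bench, and turns easily about its vertical axis; not to be turned.
- tacks_box: closed pale card box 73 x 113 x 39 mm, loose, left of the compressor; origin under its centre.
- thread_red: spool of red thread 50 mm in diameter and 60 mm high, loose, right of the compressor; origin under its centre.
- pincers: pincers 62 x 204 x 17 mm, lying loose in front of the compressor, long along their y axis; origin under their centre.
- button_tin: round red tin 72 mm in diameter, 44 mm high, loose, at the left front of the bench; origin under its centre.
- screw_seat (a joint): how far the seated thumbscrew is wound on past its seat, rad, clockwise: a stiff spring washer under the head. The resistance steps to 0.12 N m and rises by 2 N m per rad (0.4 N m at 0.14); let go, it eases back to 0 while the screw stays seated. Beyond 0.4 (0.9 N m) the screw is forced.
- key_barrel (a joint): angle of the key's barrel, which turns with the key, rad, clockwise seen from above: OFF 0 (bow along the compressor's x axis, pointer to the front; starts at 0 to 0.12), RUN 0.7, its stop. It stays where it is left (friction 0.05 N m). Raised ribs on the box mark OFF, RUN and START at 0, 0.7 and 1.3 rad of total turn.

How it is judged (in metres and radians):
On the way, in this order (a step that is already met when the one before it is completed fails the run):
1. the thumbscrew is seated while the key is still short of RUN (value of joint thumbscrew above 1.36 rad and value of joint key_barrel below 0.5 rad), for 0.2 s.
2. the key is held at START (value of joint key_barrel above 0.6 rad and value of joint key above 0.45 rad), for 0.4 s.
3. the key is back at RUN (value of joint key_barrel above 0.6 rad and value of joint key below 0.1 rad), for 0.2 s.
At the end, for the whole second after the job is handed in: the thumbscrew is seated (joint above 1.36 rad) and the key rests at RUN (key_barrel above 0.6 rad, key below 0.1 rad) (all of step 3 and value of joint thumbscrew above 1.36 rad); the robot touches nothing.
It fails at once if the key is turned to START before the thumbscrew is seated (value of joint key above 0.3 rad and value of joint thumbscrew below 1.35 rad).
It fails at once if the thumbscrew is forced more than 0.4 rad past its seat (value of joint screw_seat above 0.4 rad).
It fails at once if the regulator knob is turned by more than about 0.3 rad (distance of regulator_rim from where it was at the start of the episode above 0.006 m).
It fails at once if a thing lying round the machine is moved by more than 30 mm (distance of any of tacks_box, thread_red, pincers, button_tin from where it was at the start of the episode above 0.03 m).
It also fails if it takes over 58 s, if anything falls off the work surface, if the arm or the gripper's body presses on something with over 40 N, if the wrist force passes 120 N, or if a joint passes its speed limit or range.

## Working session

There is one attempt and no reset: what is moved stays moved. The work goes in short steps, Python scripts to look and compute and a tool call to move; the robot and the scene stay as the last step left them, time stands still between calls to the robot, and variables do not carry over. Pictures are saved under pics/ and viewed, at most 10 in all, crops included, and the job is handed in when it is done.

Besides the shell and the picture viewer there is one more tool, called after ">>>" as name(argument=value, ...), one argument or row to a line, values as JSON. jog_arm: Moves the arm, as the interface text tells. Its arguments: {"type":"object","properties":{"hand":{"type":"array"},"translation":{"type":"array"},"turn":{"type":"array"},"force":{"type":"number"}},"required":["hand","translation","turn"]}

```bash
mkdir -p pics; python3 - <<'E'
from plant import status,capture,camera_model
import cv2,numpy as np
o=status.get_obs();print(o['time'],o['position'],o['tcp_rot'],o['finger_gap'])
for n in('top','side'):
    im=capture(n);cv2.imwrite(f'pics/{n}0.png',im);m=camera_model(n);print(n,m)
E
```

```text
0.0 [0.22277339 0.58341928 0.21388932] [[-9.34190752e-01  3.56773589e-01 -4.94890813e-04]
 [ 3.56773932e-01  9.34189910e-01 -1.25434339e-03]
 [ 1.48054104e-05 -1.34836014e-03 -9.99999091e-01]] 0.9990566397829344
top {'fx': 373.4156559105129, 'fy': 373.4156559105129, 'cx': 263.5917666818176, 'cy': 189.04266367735346, 'pose': array([[-0.00689932, -0.99106475,  0.13320305,  0.38183636],
       [-0.99997125,  0.00641857, -0.0040382 ,  0.06660457],
       [ 0.00314714, -0.13322708, -0.99108054,  1.19184133],
       [ 0.        ,  0.        ,  0.        ,  1.        ]])}
side {'fx': 399.0473847061537, 'fy': 399.0473847061537, 'cx': 253.18268219249074, 'cy': 195.70675953330982, 'pose': array([[ 0.9763426 , -0.13782307,  0.16661314,  0.30190004],
       [-0.21547265, -0.68454361,  0.69639901, -0.7634859 ],
       [ 0.01807412, -0.71582459, -0.69804619,  0.89726189],
       [ 0.        ,  0.        ,  0.        ,  1.        ]])}
```

View pics/top0.png

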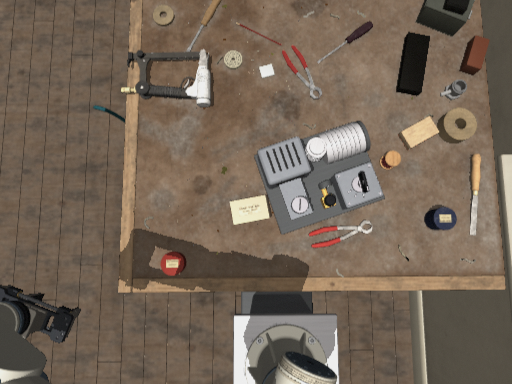

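View pics/side0.png

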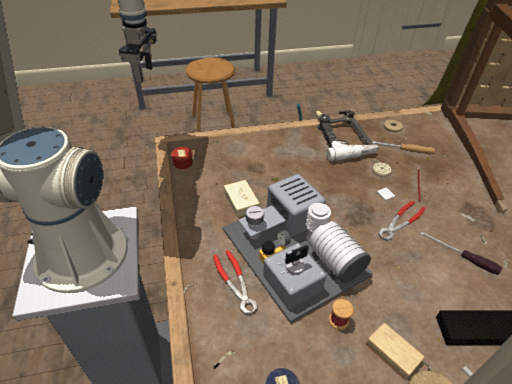

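The top picture shows the thumbscrew at about (299,204), the regulator at (329,200) and the key at (362,182). I'll zoom in to refine these.

```bash
python3 - <<'E'
import cv2,numpy as np
t=cv2.imread('pics/top0.png')[165:235,255:395];s=cv2.imread('pics/side0.png')[195:285,235:335]
a=cv2.resize(t,(800,400),interpolation=cv2.INTER_CUBIC)
cv2.imwrite('pics/crop.png',a)
E
cat > h.py <<'E'
from plant import camera_model
import numpy as np
def unproj(n,u,v,z):
    m=camera_model(n);P=np.array(m['pose']);d=P[:3,:3]@[(u-m['cx'])/m['fx'],(v-m['cy'])/m['fy'],1]
    return P[:3,3]+d*(z-P[2,3])/d[2]
def proj(n,p):
    m=camera_model(n);P=np.array(m['pose']);c=P[:3,:3].T@(np.array(p)-P[:3,3])
    return np.array([m['fx']*c[0]/c[2]+m['cx'],m['fy']*c[1]/c[2]+m['cy']])
E
python3 -c "
from h import *
print(unproj('top',299,204,.111),unproj('top',362,182,.15),unproj('top',329,200,.082))"
```

```text
[ 0.48258491 -0.04038267  0.111     ] [ 0.54013315 -0.21574489  0.15      ] [ 0.49669244 -0.13317565  0.082     ]
```

View pics/crop.png

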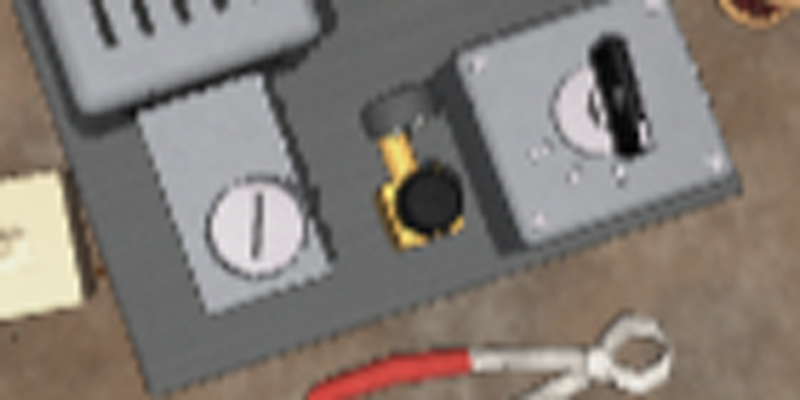

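Crop: screw head centre at crop (257,227), knob at (430,198), bow top from (608,40) to (635,152), bezel centre near (603,112). The line on the screw head is nearly vertical in the image.

```bash
python3 - <<'E'
from h import *
k=5.714
f=lambda x,y,z:unproj('top',254.6+x/k,164.6+y/k,z)
S=f(257,227,.111);B=f(603,112,.1);K=f(430,198,.082)
T=f(608,40,.158);U=f(635,152,.158)
print(S,B,K,(T+U)/2,np.linalg.norm(T-U))
# fit compressor pose from S,B,K (+bow)
M=np.array([[-60,100],[-60,-90],[-75,5],[-60,-90]])/1e3;W=np.array([S,B,K,(T+U)/2])[:,:2]
a=M-M.mean(0);b=W-W.mean(0)
th=np.arctan2((a[:,0]*b[:,1]-a[:,1]*b[:,0]).sum(),(a*b).sum())
R=np.array([[np.cos(th),-np.sin(th)],[np.sin(th),np.cos(th)]]);t=W.mean(0)-R@M.mean(0)
print('yaw',np.degrees(th),t,(W-(M@R.T+t))*1e3,'\n',M@R.T+t)
d=T-U;print('bow dir',np.degrees(np.arctan2(d[1],d[0])))
d=f(262,195,.111)-f(256,258,.111);print('line',np.degrees(np.arctan2(d[1],d[0])))
d=f(158,112,.069)-f(210,312,.069);print('flange edge',np.degrees(np.arctan2(d[1],d[0])))
d=f(510,250,.09)-f(740,190,.09);print('boxfront',np.degrees(np.arctan2(d[1],d[0])))
E
```

```text
[ 0.48162049 -0.04204167  0.111     ] [ 0.5411819  -0.22348368  0.1       ] [ 0.49892353 -0.13579742  0.082     ] [ 0.54068982 -0.2174674   0.158     ] 0.056728461730497684
yaw 18.305583822371894 [ 0.57023876 -0.11687347] [[-0.24608582 -1.26258861]
 [-0.36081777 -2.31956896]
 [ 1.45980312 -0.11454794]
 [-0.85289953  3.69670551]] 
 [[ 0.48186657 -0.04077908]
 [ 0.54154272 -0.22116411]
 [ 0.49746372 -0.13568287]
 [ 0.54154272 -0.22116411]]
bow dir 11.072131484377193
line -6.553671505481937
flange edge 13.675764515496162
boxfront 104.15412162457558
```

```bash
cat >> h.py <<'E'
def go(p,ydeg):
    from plant import status
    o=status.get_obs();R=np.array(o['tcp_rot']);t=R.T@(np.array(p)-o['position'])/.05
    y=np.degrees(np.arctan2(R[1,1],R[0,1]));d=(y-ydeg+180)%360-180
    print('t',t.round(3),'turn',round(d/5,3),'ynow',y.round(2),'pos',np.round(o['position'],4),'time',o['time'],'gap',o['finger_gap'],'j6',o['joint_pos'][5])
E
python3 -c "
from h import *
go([.45,-.05,.25],100)"
```

```text
t [ -8.764 -10.215  -0.708] turn -6.18 ynow 69.1 pos [0.2228 0.5834 0.214 ] time 0.1 gap 0.9981607007171119 j6 -0.13911128519872648
```

>>> jog_arm(
  hand=[91,91,91,91,91,91,91,91],
  translation=[
    [-0.8,-0.9,-0.7],
    [-1.6,-1.8,-0.7],
    [-2.4,-2.7,-0.7],
    [-3.1,-3.6,-0.7],
    [-3.9,-4.5,-0.7],
    [-4.7,-5.4,-0.7],
    [-5.5,-6.3,-0.7],
    [-6.2,-7.2,-0.7],
  ],
  turn=[-0.5,-1.0,-1.5,-2.0,-2.5,-3.0,-3.5,-4.0],
)

```text
time: 1.1
position: [0.3845, 0.1351, 0.2496]
tcp_rot: [[-1.0, 0.014, 0.0], [0.014, 1.0, 0.0], [-0.0, 0.0, -1.0]]
contact_force: [1.6, -0.4, 0.3]
finger_gap: 0.99
gripper_force: 0.0
```

```bash
python3 -c "
from h import *
go([.45,-.05,.25],100)"
```

```text
t [-1.363 -3.683 -0.007] turn -2.163 ynow 89.18 pos [0.3845 0.1351 0.2496] time 1.1 gap 0.9895644053216537 j6 -70.03031059910646
```

>>> jog_arm(
  hand=[91,91,91,91,91,91],
  translation=[
    [-0.4,-1,0],
    [-0.8,-2,0],
    [-1.1,-3,0],
    [-1.3,-3.6,0],
    [-1.3,-3.6,0],
    [-1.3,-3.6,0],
  ],
  turn=[-0.5,-1,-1.5,-2,-2,-2],
)

```text
time: 1.85
position: [0.4458, -0.0436, 0.2493]
tcp_rot: [[-0.988, -0.157, -0.001], [-0.157, 0.988, 0.0], [0.001, 0.001, -1.0]]
contact_force: [-0.6, 0.6, 0.2]
finger_gap: 0.988
gripper_force: 0.0
```

```bash
cat >> h.py <<'E'
import cv2
def fish(M,p):  # equidistant projection by cv2.fisheye with zero distortion
    c=M['pose'][:3,:3].T@(np.asarray(p,float)-M['pose'][:3,3]);th=np.arctan2(np.hypot(c[0],c[1]),c[2]);r=th/np.hypot(c[0],c[1])
    return np.array([M['fx']*c[0]*r+M['cx'],M['fy']*c[1]*r+M['cy']])
def unfish(M,u,v,z):
    a=np.array([(u-M['cx'])/M['fx'],(v-M['cy'])/M['fy']]);th=np.hypot(*a)
    d=M['pose'][:3,:3]@np.array([*(a/th*np.sin(th)),np.cos(th)]);P=M['pose'][:3,3]
    return P+d*(z-P[2])/d[2]
def shot(name):
    import pickle
    from plant import capture
    M=dict(camera_model('wrist'));M['pose']=np.array(M['pose']);im=capture('wrist');cv2.imwrite(f'pics/{name}.png',im)
    cv2.imwrite(f'pics/{name}b.png',cv2.resize(im,(800,600),interpolation=cv2.INTER_CUBIC))
    pickle.dump(M,open(f'pics/{name}.pkl','wb'));return M
E
python3 -c "
from h import *
go([.482,-.041,.25],100)
M=shot('w1')
print(M)
for p in ([.4819,-.0408,.111],[.5415,-.2212,.158],[.4975,-.1357,.082]): print(fish(M,p))"
```

```text
t [-0.723 -0.063 -0.014] turn -0.193 ynow 99.04 pos [ 0.4458 -0.0436  0.2493] time 1.85 gap 0.9881378694942604 j6 -104.8346277515848
{'fx': 297.3186396354542, 'fy': 297.3186396354542, 'cx': 260.53233561089706, 'cy': 187.79114237340136, 'pose': array([[-0.15701827,  0.94651765,  0.28186804,  0.36602803],
       [ 0.98759507,  0.15016581,  0.04589339, -0.05590395],
       [ 0.00111196,  0.28557759, -0.95835495,  0.41996137],
       [ 0.        ,  0.        ,  0.        ,  1.        ]])}
[257.27024529 209.15157477]
[ 90.79369556 246.82125675]
[179.57696002 200.72099005]
```

View pics/w1b.png

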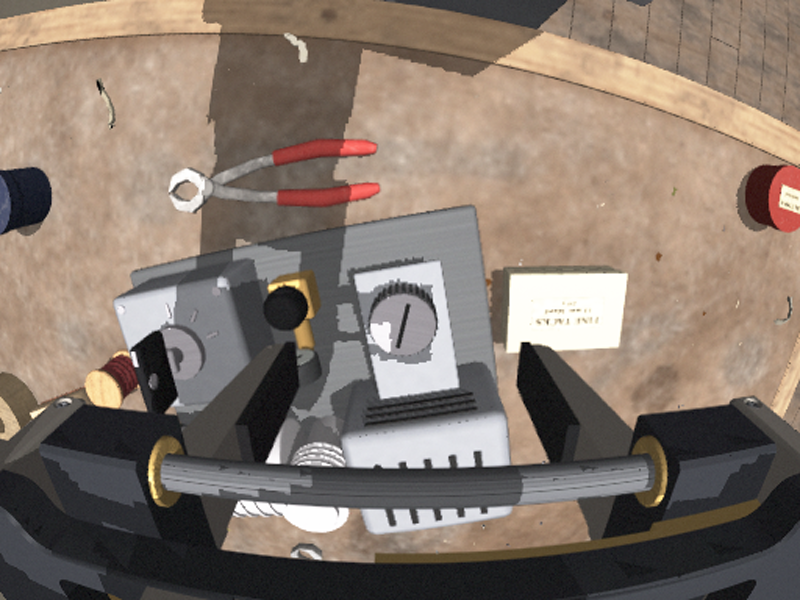

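Wrist view: screw head top at (403,326), line from (407,305) to (400,347), knob at (287,309), bezel near (182,353). This agrees with the top-camera estimate.

```bash
python3 -c "
from h import *
import pickle
M=pickle.load(open('pics/w1.pkl','rb'))
q=lambda x,y,z:unfish(M,x/1.5625,y/1.5625,z)
print(q(403,326,.111),q(287,309,.082),q(182,353,.1))
d=q(400,347,.111)-q(407,305,.111);print('line',np.degrees(np.arctan2(d[1],d[0])))
d=q(472,206,.01)-q(134,270,.01);print('base front dir',np.degrees(np.arctan2(d[1],d[0])))
d=q(458,388,.069)-q(440,260,.069);print('flange',np.degrees(np.arctan2(d[1],d[0])))
go([.482,-.041,.15],100);go([.482,-.041,.078],100)"
```

```text
[ 0.48118673 -0.04018128  0.111     ] [ 0.49278326 -0.13076412  0.082     ] [ 0.53932893 -0.21471503  0.1       ]
line 0.03194414543111145
base front dir 108.40131101929495
flange 18.245690471006405
t [-0.722 -0.07   1.987] turn -0.181 ynow 99.09 pos [ 0.4458 -0.0433  0.2494] time 1.9 gap 0.9930153471899277 j6 -104.85233092170122
t [-0.723 -0.071  3.427] turn -0.181 ynow 99.09 pos [ 0.4458 -0.0433  0.2494] time 1.9 gap 0.9930153471899277 j6 -104.85233092170122
```

>>> jog_arm(
  hand=[91,91,91,91,91,91,91,91],
  translation=[
    [-0.71,-0.06,0.5],
    [-0.71,-0.06,1.2],
    [-0.71,-0.06,1.9],
    [-0.71,-0.06,2.5],
    [-0.71,-0.06,3.0],
    [-0.71,-0.06,3.38],
    [-0.71,-0.06,3.38],
    [-0.71,-0.06,3.38],
  ],
  turn=[0,0,0,0,0,0,0,0],
)

```text
time: 2.9
position: [0.4822, -0.0408, 0.0813]
tcp_rot: [[-0.987, -0.159, 0.001], [-0.159, 0.987, -0.0], [-0.001, -0.0, -1.0]]
contact_force: [0.2, 0.7, 0.3]
finger_gap: 0.989
gripper_force: 0.0
```

>>> jog_arm(
  hand=[60,40,40,40,40,40,40,40],
  translation=[
    [0,0,0],
    [0,0,0],
    [0,0,0],
    [0,0,0],
    [0,0,0],
    [0,0,0],
    [0,0,0],
    [0,0,0],
  ],
  turn=[0,0,0,0,0,0,0,0],
  force=25,
)

```text
time: 3.9
position: [0.4818, -0.0413, 0.0807]
tcp_rot: [[-0.987, -0.158, 0.0], [-0.158, 0.987, 0.0], [-0.0, 0.0, -1.0]]
contact_force: [-1.7, 1.6, 3.8]
finger_gap: 0.518
gripper_force: 25.0
```

```bash
cat >> h.py <<'E'
def st():
    from plant import status
    o=status.get_obs();R=np.array(o['tcp_rot']);print(round(o['time'],2),'F',np.round(o['contact_force'],1),'T',np.round(o['ft_torque'],3),'gap',round(o['finger_gap']*92,1),'y',round(float(np.degrees(np.arctan2(R[1,1],R[0,1]))),2),np.round(o['position'],4),'gf',round(float(o['gripper_force']),1),'j6',round(o['joint_pos'][5],1),'tau6',np.round(o['joint_torque'][5],3))
E
python3 -c "
from h import *
st()"
```

```text
3.9 F [-1.7  1.6  3.8] T [ 0.34   0.153 -0.002] gap 47.6 y 99.09 [ 0.4818 -0.0413  0.0807] gf 25.0 j6 -104.2 tau6 -0.019
```

>>> jog_arm(
  hand=[40,40,40,40,40,40,40,40],
  translation=[
    [0,0,0],
    [0,0,0],
    [0,0,0],
    [0,0,0],
    [0,0,0],
    [0,0,0],
    [0,0,0],
    [0,0,0],
  ],
  turn=[1,2.2,3.4,4.6,5.8,7,8,8],
)

```text
time: 4.9
position: [0.4817, -0.042, 0.0806]
tcp_rot: [[-0.859, 0.513, -0.0], [0.513, 0.859, -0.001], [-0.0, -0.001, -1.0]]
contact_force: [-2.0, -4.8, 3.8]
finger_gap: 0.517
gripper_force: 25.0
```

```bash
python3 -c "
from h import *
st()"
```

```text
4.9 F [-2.  -4.8  3.8] T [-0.998  0.41  -0.085] gap 47.5 y 59.15 [ 0.4817 -0.042   0.0806] gf 25.0 j6 -64.2 tau6 0.657
```

>>> jog_arm(
  hand=[40,40,40,40,40],
  translation=[
    [0,0,0],
    [0,0,0],
    [0,0,0],
    [0,0,0],
    [0,0,0],
  ],
  turn=[0.6,1.2,1.8,2,2],
)

```text
time: 5.52
position: [0.4816, -0.0421, 0.0806]
tcp_rot: [[-0.758, 0.653, -0.001], [0.653, 0.758, -0.001], [-0.0, -0.001, -1.0]]
contact_force: [-2.8, -6.1, 4.8]
finger_gap: 0.513
gripper_force: 25.0
```

```bash
python3 -c "
from h import *
st()"
```

```text
5.53 F [-2.8 -6.1  4.8] T [-1.137  0.542 -0.106] gap 47.2 y 49.26 [ 0.4816 -0.0421  0.0806] gf 25.0 j6 -54.3 tau6 0.086
```

>>> jog_arm(
  hand=[40,40,40,40],
  translation=[
    [0,0,0],
    [0,0,0],
    [0,0,0],
    [0,0,0],
  ],
  turn=[0.5,1,1,1],
)

```text
time: 6.02
position: [0.4815, -0.0422, 0.0806]
tcp_rot: [[-0.698, 0.716, -0.001], [0.716, 0.698, -0.001], [-0.0, -0.001, -1.0]]
contact_force: [-3.1, -6.2, 5.0]
finger_gap: 0.518
gripper_force: 25.0
```

```bash
python3 -c "
from h import *
st()"
```

```text
6.03 F [-3.1 -6.2  5. ] T [-1.248  0.613 -0.071] gap 47.7 y 44.26 [ 0.4815 -0.0422  0.0806] gf 25.0 j6 -49.3 tau6 -0.063
```

>>> jog_arm(
  hand=[40,40,40,40],
  translation=[
    [0,0,0],
    [0,0,0],
    [0,0,0],
    [0,0,0],
  ],
  turn=[0.5,1,1,1],
)

```text
time: 6.52
position: [0.4814, -0.0422, 0.0806]
tcp_rot: [[-0.633, 0.774, -0.001], [0.774, 0.633, -0.001], [-0.001, -0.002, -1.0]]
contact_force: [-2.4, -6.7, 5.9]
finger_gap: 0.516
gripper_force: 25.0
```

```bash
python3 -c "
from h import *
st()"
```

```text
6.53 F [-2.4 -6.7  5.9] T [-1.334  0.644  0.202] gap 47.5 y 39.3 [ 0.4814 -0.0422  0.0806] gf 25.0 j6 -44.3 tau6 0.195
```

>>> jog_arm(
  hand=[40,40,40],
  translation=[
    [0,0,0],
    [0,0,0],
    [0,0,0],
  ],
  turn=[0.5,0.5,0.5],
)

```text
time: 6.9
position: [0.4813, -0.0422, 0.0806]
tcp_rot: [[-0.599, 0.801, -0.001], [0.801, 0.599, -0.001], [-0.001, -0.002, -1.0]]
contact_force: [-2.8, -6.6, 6.1]
finger_gap: 0.515
gripper_force: 25.0
```

```bash
python3 -c "
from h import *
st()"
```

```text
6.9 F [-2.8 -6.6  6.1] T [-1.365  0.721  0.262] gap 47.4 y 36.81 [ 0.4813 -0.0422  0.0806] gf 25.0 j6 -41.8 tau6 0.277
```

Resistance rose clearly (Tz by about 0.3 N m, with a spring-like slope), so the screw is seated. I'll release and rise.

>>> jog_arm(
  hand=[80,80,80,85,85,85,85,85],
  translation=[
    [0,0,0],
    [0,0,0],
    [0,0,0],
    [0,0,-0.8],
    [0,0,-1.8],
    [0,0,-2.8],
    [0,0,-3.4],
    [0,0,-3.4],
  ],
  turn=[0,0,0,0,0,0,0,0],
)

```text
time: 7.9
position: [0.4833, -0.0414, 0.2528]
tcp_rot: [[-0.597, 0.803, 0.005], [0.803, 0.597, -0.0], [-0.003, 0.004, -1.0]]
contact_force: [-0.3, -0.6, 0.2]
finger_gap: 0.925
gripper_force: 0.0
```

```bash
python3 -c "
from h import *
st();go([.47,-.17,.25],107)"
```

```text
7.9 F [-0.3 -0.6  0.2] T [-0.016  0.06  -0.004] gap 85.1 y 36.62 [ 0.4833 -0.0414  0.2528] gf 0.0 j6 -41.7 tau6 -0.0
t [-1.906 -1.748  0.055] turn -14.076 ynow 36.62 pos [ 0.4833 -0.0414  0.2528] time 7.9 gap 0.9253580132924127 j6 -41.700881930497616
```

Next I move toward the key, turned near the bow's axis, and look at both.

>>> jog_arm(
  hand=[91,91,91,91,91,91,91,91],
  translation=[
    [-0.3,-0.3,0],
    [-0.6,-0.6,0],
    [-0.9,-0.9,0],
    [-1.2,-1.2,0],
    [-1.5,-1.5,0],
    [-1.9,-1.7,0],
    [-1.9,-1.7,0],
    [-1.9,-1.7,0],
  ],
  turn=[-2,-4,-6,-8,-10,-12,-14,-14],
)

```text
time: 8.9
position: [0.4695, -0.1682, 0.249]
tcp_rot: [[-0.959, -0.284, -0.002], [-0.284, 0.959, 0.001], [0.002, 0.001, -1.0]]
contact_force: [0.4, -0.6, 0.7]
finger_gap: 0.99
gripper_force: 0.0
```

```bash
python3 -c "
from h import *
M=shot('w2')
st()
for p in ([.4819,-.0408,.111],[.5415,-.2212,.158],[.4975,-.1357,.082]): print(fish(M,p)*1.5625)"
```

```text
8.95 F [-0.2 -0.3  0.5] T [0.043 0.039 0.038] gap 91.1 y 106.38 [ 0.4696 -0.1681  0.2493] gf 0.0 j6 -126.2 tau6 -0.59
[564.60013094 340.67643833]
[294.94108103 378.24650595]
[436.0877459  313.71617205]
```

View pics/w2b.png

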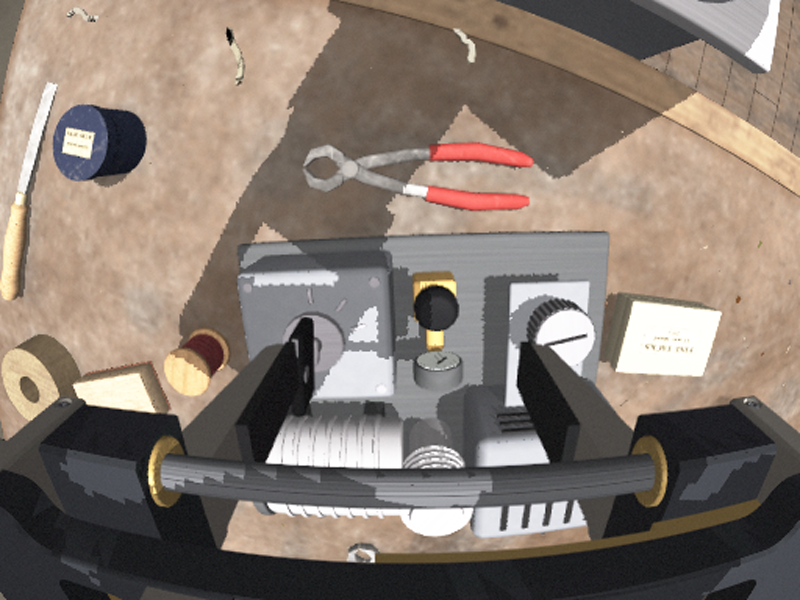

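Wrist view: the screw line now runs (545,345)–(583,335), bezel centre is near (315,343), and the bow's front end is at (305,318) and partly hidden by the finger.

```bash
python3 -c "
from h import *
import pickle
M=pickle.load(open('pics/w2.pkl','rb'))
q=lambda x,y,z:unfish(M,x/1.5625,y/1.5625,z)
print('screw',q(563,338,.111),'knob',q(437,308,.082),'bezel',q(315,343,.1))
d=q(545,345,.111)-q(583,335,.111);print('line',np.degrees(np.arctan2(d[1],d[0])))
d=q(608,233,.01)-q(240,245,.01);print('base front',np.degrees(np.arctan2(d[1],d[0])))
d=q(590,283,.069)-q(510,285,.069);print('flange front',np.degrees(np.arctan2(d[1],d[0])))
c=np.array([.5415,-.2212])
for a in(10,14,18):
  e=np.array([np.cos(np.radians(a)),np.sin(np.radians(a))]);print(a,[ (fish(M,[*(c+s*e*.03),z])*1.5625).round(0) for s in(-1,1) for z in(.158,.118)],fish(M,[*c,.1])*1.5625)
im=cv2.imread('pics/w2.png')[185:285,150:260];cv2.imwrite('pics/c2.png',cv2.resize(np.clip(im*2.0,0,255).astype('uint8'),(660,600),interpolation=cv2.INTER_CUBIC))
"
```

```text
screw [ 0.48023661 -0.04291958  0.111     ] knob [ 0.49288043 -0.13643093  0.082     ] bezel [ 0.54020164 -0.21882701  0.1       ]
line -59.6407072110904
base front 108.56688223252127
flange front 108.11933423979683
10 [array([296., 335.]), array([309., 314.]), array([295., 417.]), array([306., 390.])] [311.64343316 343.64867628]
14 [array([293., 335.]), array([306., 314.]), array([298., 418.]), array([309., 390.])] [311.64343316 343.64867628]
18 [array([289., 335.]), array([303., 314.]), array([301., 418.]), array([311., 390.])] [311.64343316 343.64867628]
```

View pics/c2.png

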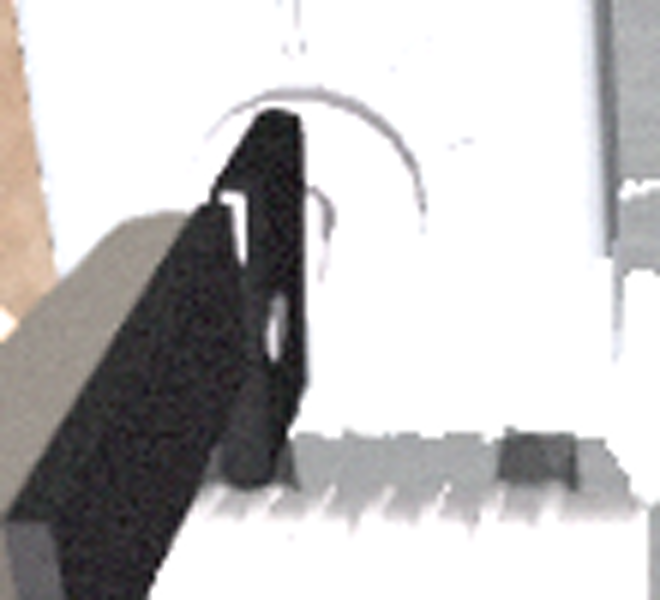

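```bash
python3 -c "
from h import *
import pickle
M=pickle.load(open('pics/w2.pkl','rb'))
q=lambda x,y,z:unfish(M,150+x/6-.4,185+y/6-.4,z)
A=q(302,122,.118);B=q(305,385,.118);d=B-A
a=np.arctan2(d[1],d[0]);print('bow',np.degrees(a),np.linalg.norm(d));n=np.array([np.sin(a),-np.cos(a)])
print('centre',(A+B)[:2]/2+n*.005)
T=q(213,195,.158);print(T, 'exp', np.array([.541,-.220])-.03*np.array([np.cos(a),np.sin(a)])+.005*n)
yd=np.degrees(a)+90
go([.541,-.2195,.25],yd)"
```

```text
bow 12.79344725406736 0.05442008139701081
centre [ 0.54316288 -0.22168767]
[ 0.51582582 -0.23006849  0.158     ] exp [ 0.51285194 -0.23151898]
t [-1.08  -1.39  -0.017] turn 0.717 ynow 106.38 pos [ 0.4696 -0.1681  0.2493] time 8.95 gap 0.9898823270124536 j6 -126.24928095548347
```

>>> jog_arm(
  hand=[91,91,91,91,91,91,91,91],
  translation=[
    [-0.6,-0.7,0],
    [-1.08,-1.4,0],
    [-1.08,-1.4,0],
    [-1.08,-1.4,0.7],
    [-1.08,-1.4,1.4],
    [-1.08,-1.4,2.1],
    [-1.08,-1.4,2.5],
    [-1.08,-1.4,2.5],
  ],
  turn=[0.3,0.7,0.7,0.7,0.7,0.7,0.7,0.7],
)

```text
time: 9.95
position: [0.5399, -0.2186, 0.1239]
tcp_rot: [[-0.974, -0.225, -0.004], [-0.225, 0.974, 0.002], [0.003, 0.003, -1.0]]
contact_force: [0.4, -0.6, -0.1]
finger_gap: 0.99
gripper_force: 0.0
```

>>> jog_arm(
  hand=[50,30,5,5,5,5,5,5],
  translation=[
    [0,0,0],
    [0,0,0],
    [0,0,0],
    [0,0,0],
    [0,0,0],
    [0,0,0],
    [0,0,0],
    [0,0,0],
  ],
  turn=[0,0,0,0,0,0,0,0],
  force=30,
)

```text
time: 10.95
position: [0.542, -0.22, 0.1255]
tcp_rot: [[-0.974, -0.227, -0.0], [-0.227, 0.974, -0.0], [0.0, 0.0, -1.0]]
contact_force: [-0.3, -0.6, 0.1]
finger_gap: 0.144
gripper_force: 0.0
```

```bash
python3 -c "
from h import *
st();go([.541,-.2205,.122],18.3+90-np.degrees(1.27))"
```

```text
10.95 F [-0.3 -0.6  0.1] T [ 0.043 -0.048 -0.044] gap 13.2 y 103.1 [ 0.542  -0.22    0.1255] gf 0.0 j6 -125.3 tau6 0.0
t [ 0.021 -0.005  0.071] turn 13.512 ynow 103.1 pos [ 0.542  -0.22    0.1255] time 10.95 gap 0.14367926990243296 j6 -125.33656981938115
```

>>> jog_arm(
  hand=[5,5,5],
  translation=[
    [0,0,0],
    [0,0,0],
    [0,0,0],
  ],
  turn=[0,0,0],
)

```text
time: 11.32
position: [0.5422, -0.221, 0.1256]
tcp_rot: [[-0.974, -0.227, 0.001], [-0.227, 0.974, -0.002], [-0.0, -0.002, -1.0]]
contact_force: [0.3, -5.2, -1.2]
finger_gap: 0.106
gripper_force: 30.0
```

```bash
python3 -c "
from h import *
st()"
```

```text
11.32 F [ 0.3 -5.2 -1.2] T [-0.974 -0.07  -0.041] gap 9.7 y 103.11 [ 0.5422 -0.221   0.1256] gf 30.0 j6 -125.3 tau6 -0.031
```

>>> jog_arm(
  hand=[5,5,5,5,5,5,5,5],
  translation=[
    [0,0,0],
    [0,0,0],
    [0,0,0],
    [0,0,0],
    [0,0,0],
    [0,0,0],
    [0,0,0],
    [0,0,0],
  ],
  turn=[1.2,2.6,4,5.4,6.8,8.2,9.4,9.4],
)

```text
time: 12.32
position: [0.5422, -0.2215, 0.1257]
tcp_rot: [[-0.83, 0.558, 0.001], [0.558, 0.83, -0.003], [-0.002, -0.002, -1.0]]
contact_force: [0.3, -6.5, -2.4]
finger_gap: 0.105
gripper_force: 30.0
```

```bash
python3 -c "
from h import *
st()"
```

```text
12.32 F [ 0.3 -6.5 -2.4] T [-1.536  0.028  0.136] gap 9.6 y 56.06 [ 0.5422 -0.2215  0.1257] gf 30.0 j6 -78.3 tau6 0.851
```

>>> jog_arm(
  hand=[5,5,5,5,5,5,5,5],
  translation=[
    [0,0,0],
    [0,0,0],
    [0,0,0],
    [0,0,0],
    [0,0,0],
    [0,0,0],
    [0,0,0],
    [0,0,0],
  ],
  turn=[1.2,2.4,3.4,3.8,3.8,3.8,3.8,3.8],
)

```text
time: 13.32
position: [0.5421, -0.2217, 0.1257]
tcp_rot: [[-0.604, 0.797, 0.0], [0.797, 0.604, -0.003], [-0.003, -0.001, -1.0]]
contact_force: [-1.1, -7.9, -1.4]
finger_gap: 0.107
gripper_force: 30.0
```

```bash
python3 -c "
from h import *
st()"
```

```text
13.32 F [-1.1 -7.9 -1.4] T [-1.729  0.168  0.245] gap 9.8 y 37.16 [ 0.5421 -0.2217  0.1257] gf 30.0 j6 -59.4 tau6 0.254
```

>>> jog_arm(
  hand=[5,5,5,5,5,5,5],
  translation=[
    [0,0,0],
    [0,0,0],
    [0,0,0],
    [0,0,0],
    [0,0,0],
    [0,0,0],
    [0,0,0],
  ],
  turn=[0.4,0.4,0.4,0.4,0.4,0.4,0.4],
)

```text
time: 14.2
position: [0.5421, -0.2217, 0.1257]
tcp_rot: [[-0.576, 0.818, 0.0], [0.818, 0.576, -0.003], [-0.003, -0.001, -1.0]]
contact_force: [-0.9, -9.4, -2.3]
finger_gap: 0.108
gripper_force: 30.0
```

```bash
python3 -c "
from h import *
st()"
```

```text
14.2 F [-0.9 -9.4 -2.3] T [-1.748  0.141  0.28 ] gap 9.9 y 35.16 [ 0.5421 -0.2217  0.1257] gf 30.0 j6 -57.4 tau6 0.264
```

>>> jog_arm(
  hand=[91,91,91,91,91,91,91,91],
  translation=[
    [0,0,0],
    [0,0,0],
    [0,0,0],
    [0,0,0],
    [0,0,0],
    [0,0,0],
    [0,0,-0.4],
    [0,0,-1],
  ],
  turn=[0,0,0,0,0,0,0,0],
)

```text
time: 15.2
position: [0.5413, -0.2196, 0.1753]
tcp_rot: [[-0.575, 0.818, -0.002], [0.818, 0.575, 0.001], [0.002, -0.001, -1.0]]
contact_force: [0.2, 0.1, 0.6]
finger_gap: 0.953
gripper_force: 0.0
```

>>> jog_arm(
  hand=[91,91,91,91,91,91,91,91],
  translation=[
    [0,0,-0.8],
    [0,0,-1.6],
    [0.4,-0.4,-2],
    [1,-0.8,-2],
    [1.6,-1,-2],
    [2,-1,-2],
    [2,-1,-2],
    [2,-1,-2],
  ],
  turn=[0,0,-2,-4,-6,-8,-8,-8],
)

```text
time: 16.2
position: [0.4442, -0.1673, 0.2758]
tcp_rot: [[-0.965, 0.26, 0.001], [0.26, 0.965, -0.0], [-0.001, -0.0, -1.0]]
contact_force: [-0.4, 0.2, -0.2]
finger_gap: 0.989
gripper_force: 0.0
```

```bash
python3 -c "
from h import *
M=shot('w3')
st()
for p in ([.4819,-.0408,.111],[.5415,-.2212,.158],[.4975,-.1357,.082]): print(fish(M,p)*1.5625)"
```

```text
16.25 F [1.2 1.  0.2] T [0.032 0.023 0.015] gap 91.1 y 74.92 [ 0.4443 -0.1674  0.2757] gf 0.0 j6 -95.7 tau6 0.019
[575.7292148  273.99448017]
[369.88498464 427.73810858]
[459.69040518 311.05995971]
```

View pics/w3b.png

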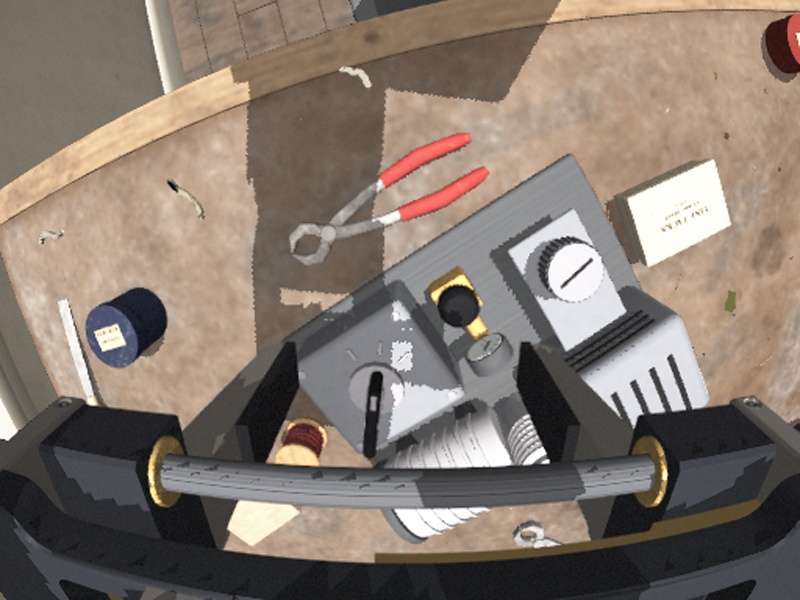

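Wrist view: bow top from about (376,374) to (370,455), pointing at the RUN rib. Screw line runs (560,288)–(592,259), and the surrounding items are undisturbed.

```bash
python3 -c "
from h import *
import pickle
M=pickle.load(open('pics/w3.pkl','rb'))
q=lambda x,y,z:unfish(M,x/1.5625,y/1.5625,z)
d=q(370,455,.158)-q(375,394,.158);print('bow',np.degrees(np.arctan2(d[1],d[0])),'RUN expect',18.3-40.1)
d=q(560,288,.111)-q(592,259,.111);print('line',np.degrees(np.arctan2(d[1],d[0])),'seat expect',18.3-80.2)"
```

```text
bow -20.93863258132952 RUN expect -21.8
line -61.716831755710494 seat expect -61.900000000000006
```

Both angles match the targets: key at RUN and screw seated. Handing in.

```bash
python3 -c "
from plant import ticket
print(ticket.sign_off())"
```

```text
the job is handed in; nothing more can be done
None
```

I seated the thumbscrew without forcing it, held the key at START for over a second and let it spring back to RUN, then handed the job in. In the last picture the screw line and key were within about 1° of seated and RUN; no verdict was shown.

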